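# Lay the forming die over and plug it into the die nest

## Task

The black forming die stands on end at the edge of the white board: tip it over onto the board, pushing its top so that its foot catches on the board's edge, until it lies flat on the board with the grip rib up. Then take it by the rib and plug it, rib up, into the matching long socket of the aluminium die nest, lowering it in rather than dropping it, until it sits flat on the socket's floor; let go of it. Leave the loose sweets, the spray bottle and the scraper where they are.

Things in the scene. Friction and masses are not known exactly. Their poses are not given: they have to be found in the camera images.
- die_mid (a point): Forming die, black plastic, 0.35 kg: a block 110 x 50 x 40 mm with a grip rib on the middle of one broad face. Point: centre of the block (rib not counted). Axes: z along the 110 mm length, up at the start as it stands on end on the table; y across the 50 mm; x through the 40 mm, towards the rib. Opposite the rib is the face that goes into the socket, its edges chamfered 3 mm.
- rib_mid (a point): Centre of the die's grip rib, 35 mm from the block's centre along the die's x. Rib: 30 mm tall (x, from 20 to 50 mm off the block's centre), 20 mm wide (y), 50 mm long (z). At the start it points away from the board (within 0.1 rad of square), 30 to 80 mm above the table; the block's back above it is bare.
- board: White board fixed to the table, 160 (x) x 130 (y) x 12 mm thick; origin: centre of its underside. Its edge at x = -80 mm is the fence: the die stands 2 to 10 mm before it, within 20 mm of its middle. Pushed near its top along the board's +x, the die's foot stops at this edge; leaned about 25 degrees it falls flat on the board, rib up, its foot overhanging about 10 mm.
- socket (a point): Long socket of the fixed die nest: centre of its mouth, level with the nest's top, 45 mm above the table; z up. Hole 113 mm along x, 53 mm along y (1.5 mm play each side), 25 mm deep, flat floor. The die goes in with its length along x, either way round; seated, its centre is 5 mm below the mouth.
- nest: Aluminium die nest fixed to the table, a block 150 (x) x 190 (y) x 45 mm high with 12 mm high foot strips reaching to x = +-96 mm; origin: centre of its underside. The long socket is centred at y = -46 mm; a shorter, wider one (87 x 71 mm) at y = +48 mm does not fit the die.
- sweet0: Bystander: loose red foil-wrapped sweet, 40 mm across, 22 mm high; origin at the centre of its underside.
- sweet1: Bystander: loose red foil-wrapped sweet, 40 mm across, 22 mm high; origin at the centre of its underside.
- sweet2: Bystander: loose red foil-wrapped sweet, 40 mm across, 22 mm high; origin at the centre of its underside.
- sweet3: Bystander: loose red foil-wrapped sweet, 40 mm across, 22 mm high; origin at the centre of its underside.
- spray: Bystander: loose clear spray bottle standing upright, 68 mm across, 170 mm high; origin at the centre of its underside.
- scraper: Bystander: loose scraper with a broad steel blade lying on the table, 220 mm long along its x, blade 60 mm wide; origin half-way along.
Things that resemble listed ones, but are neither listed nor needed, are in the scene too. There is more than one size of the part that bears die_mid; the job needs the smaller. Of the things that look like the nest, take the one that is farthest to the robot's right at the start.

How it is judged:
By the outcome, as a careful person would: the job done as asked, in the order asked, and still so for the second after the job is handed in, with the robot touching nothing.
It also fails if it takes over 64 s, if anything falls off the work surface, if the arm or the gripper's body presses on something with over 40 N, if the wrist force passes 120 N, or if a joint passes its speed limit or range.

## Robot

A 7-joint arm with a two-finger parallel gripper is mounted at the origin on the work surface. World frame = base frame: x ahead of the robot, y to its left, z up, the work surface at z = 0. Lengths are in m, angles in rad, forces in N, time in s.
With the tool pointing down it reaches from about 0.425 to 0.875 m from the base axis. Payload 4.7 kg.
Tool frame: the origin (TCP) lies between the finger pads; the fingertips stand nose_length ahead of it and the grasp point (between the pads) is the TCP (nose_length is the distance from the TCP to the fingertips, in m); x points along the fingers, z is the direction in which the jaws open and shut, and the axes are right-handed (so a half turn about x gives the same grasp; the last joint's range is limited). The gripper opens to 85 mm and grips with 20 to 120 N. Pads are 22 mm wide; open, the fingers measure 114 mm over their backs; the gripper's body (76 mm by 85 mm) begins 54 mm behind the grasp point. The pads swing forward as they close: fully open they stand 13 mm farther back than shut.
Start: joints at [-1.214, 0.321, -0.07, 1.45, 0.023, 1.371, -0.057], TCP at [0.219, 0.612, 0.25] pointing down, gripper open.
Joint ranges: [-2.86, 2.86], [-0.3, 2.09], [-1.38, 1.24], [0.06, 2.45], [-1.56, 4.7], [0.09, 2.05], [-2.69, 2.69]. Speed limits (rad/s): [2.57, 2.57, 3.14, 3.14, 3.14, 3.14, 3.14].

## Interface

Orientations are given as [roll, pitch, yaw] about the fixed x, y, z axes, in that order (R = Rz(yaw) Ry(pitch) Rx(roll)).
In Python, from rig import * gives the robot as it stands.
- The arm moves only by the shell command python3 -m jog 'ROWS' [FORCE]. ROWS is text: rows parted by semicolons, each of 7 numbers parted by spaces: the shift along the tool's x, y, z in cm, then the turn, a rotation vector about the tool's x, y, z in rad, then the closure, from -1 (fully open) to 1 (shut). A call has 1 to 20 rows; each row is the pose to reach, as a shift and turn from the pose measured when the call began, along the tool's axes at that moment; what a row does not reach only later rows make up. A row lasts 1/12 s, in which the tool goes at most 41.7 mm and 7.16 degrees, less where a joint would pass 70% of its speed; a pose out of reach is approached as far as the arm can. A call with a gripper value outside its range is refused whole. The fingers move at their own pace and stop on an object; FORCE is the grip in N (left out, the last holds). Time passes only in rows, so rows that repeat a pose let the fingers close. It gives the time, the measured TCP pose, the force and the opening at its end, in the units of the state.
- read_state(): the state, without advancing time (a new reading comes with each control period).
- snapshot(name): name is "scene" or "top"; returns a dict with "pixels" (384x512x3 uint8, red, green, blue), "depth" (384x512 float32, m along the optical axis (not along the pixel's ray), 0 where there is no reading), "fx", "fy", "cx", "cy" (pixels), "k1" (the pictures are not rectified: a ray, as slopes to the right and down, at radius r is drawn at 1 + k1 r^2 times it, then the intrinsics apply), "world_to_cam" (4x4, takes a point from world to camera coordinates). Camera axes: x right, y up, looking along -z (the intrinsics and any distortion apply to the point x, -y, -z); pixel columns grow to the right and rows downward; lengths in m; the calibration is good to about 2 mm. A picture is of the moment at which its call begins.
- sign_off(): hands the job in, once; it reports no verdict.
The state is a dict: "t": time; "qpos": joint angles; "dq": joint speeds; "tau": joint torques, N m; "ee_pos": TCP position; "ee_rot": TCP orientation; "ft_force": force on the tool from outside, world axes, zero at the start; "ft_torque": the same for the moment, N m; "finger_gap": opening from 0.0 (shut) to 1.0 (fully open).
Only numpy, scipy, OpenCV 4.12 (cv2) and the standard library are available. Lean on these libraries where they do the work, as an engineer would, in place of code of your own. Each camera call takes 0.05 s, during which the arm holds its last target.

## Working session

There is one attempt and no reset: what is moved stays moved. The work goes in short steps, Python scripts to look and compute and a shell command to move; the robot and the scene stay as the last step left them, time stands still between calls to the robot, and variables do not carry over. Pictures are saved under pics/ and viewed, and the job is handed in when it is done.

```bash
ls; mkdir -p pics; python3 - <<'E'
from rig import *
import cv2,numpy as np
s=read_state(); print({k:np.round(v,3) for k,v in s.items()})
for n in ("scene","top"):
    d=snapshot(n); np.savez(f"{n}0.npz",**d)
    cv2.imwrite(f"pics/{n}0.png",cv2.resize(d["pixels"][:,:,::-1],(800,600),interpolation=cv2.INTER_CUBIC))
    print(n,d["fx"],d["fy"],d["cx"],d["cy"],d["k1"],np.round(d["world_to_cam"],3))
E
```

```text
pics
{'t': np.float64(0.0), 'qpos': array([-1.214,  0.322, -0.07 ,  1.452,  0.023,  1.371, -0.057]), 'dq': array([-0.   , -0.   ,  0.002,  0.001, -0.002, -0.001, -0.001]), 'tau': array([-1.0000e-03, -4.9360e+01, -3.8200e-01, -3.1432e+01,  1.3000e-02,
        1.2000e-02,  0.0000e+00]), 'ee_pos': array([0.218, 0.612, 0.249]), 'ee_rot': array([-3.103,  1.569, -1.875]), 'ft_force': array([ 0.016,  0.524, -0.076]), 'ft_torque': array([-0.004, -0.03 ,  0.   ]), 'finger_gap': np.float64(1.001)}
scene 356.8690692800867 356.8690692800867 260.5617145128163 188.9348127485335 -0.005983488615970809 [[ 0.222  0.975  0.015 -0.131]
 [-0.695  0.148  0.703  0.327]
 [ 0.684 -0.166  0.711 -1.514]
 [ 0.     0.     0.     1.   ]]
top 366.8413124548842 366.8413124548842 252.04634735528805 187.32492169604112 0.00475544169336099 [[-0.007 -1.     0.014  0.002]
 [ 0.999 -0.006  0.05  -0.529]
 [-0.05   0.014  0.999 -1.206]
 [ 0.     0.     0.     1.   ]]
```

View pics/scene0.png

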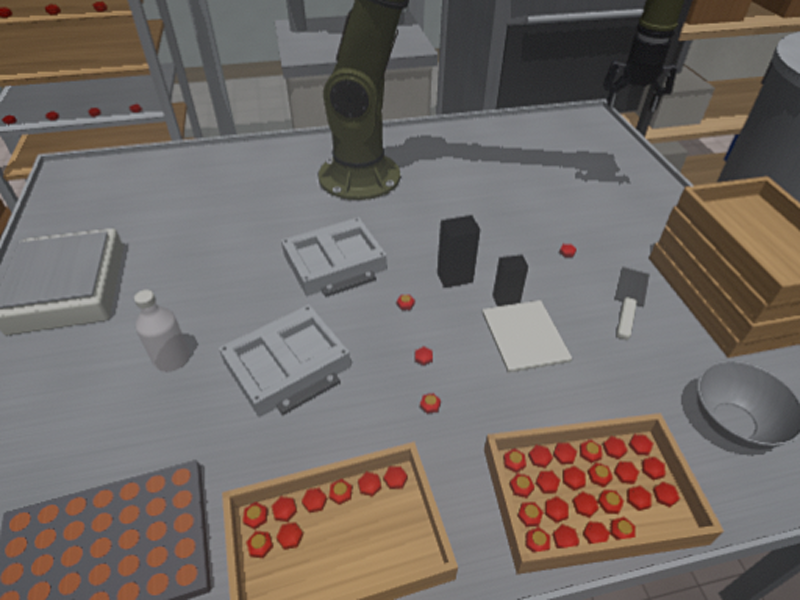

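View pics/top0.png

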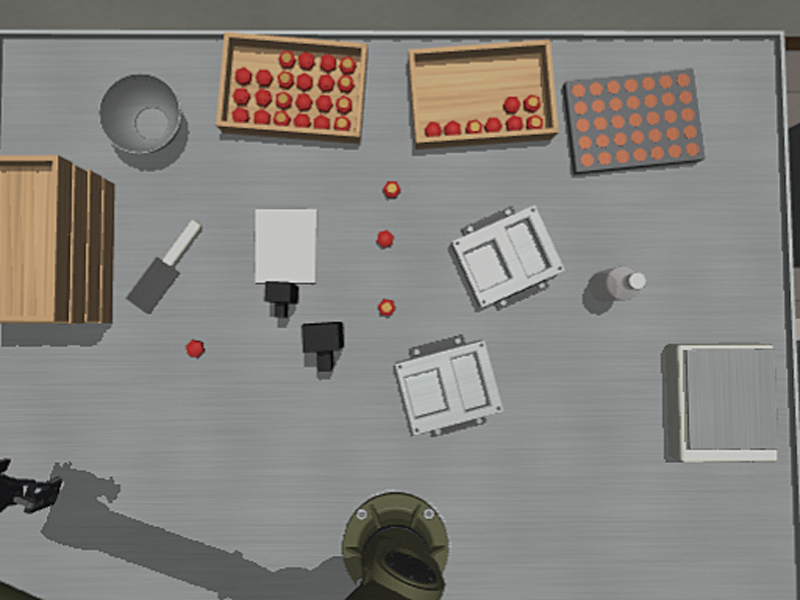

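The top picture is taken with world x up and world y to the left.
- **Die candidates (800x600 top pixels):** the small black block at (282,293), against the board's edge, and the larger one at (322,337). I choose the small one.
- **Nest candidates:** (508,257) and (448,388). The one farthest to the robot's right is (508,257), and its narrow long socket is at about (530,248).

Next I'll check these in close crops and measure them.

```bash
cat > h.py <<'E'
import numpy as np,cv2
def load(n): 
    d=dict(np.load(n)); return d
def world(d):
    """per-pixel world coords"""
    h,w=d["depth"].shape
    v,u=np.mgrid[0:h,0:w].astype(float)
    xd=(u-d["cx"])/d["fx"]; yd=(v-d["cy"])/d["fy"]
    x,y=xd.copy(),yd.copy()
    for _ in range(5):
        s=1+d["k1"]*(x*x+y*y); x=xd/s; y=yd/s
    Z=d["depth"]; P=np.stack([x*Z,-y*Z,-Z,np.ones_like(Z)],-1)
    return (P@np.linalg.inv(d["world_to_cam"]).T)[...,:3]
def px(d,p):
    q=d["world_to_cam"]@np.r_[p,1]; x=q[0]/-q[2]; y=-q[1]/-q[2]; s=1+d["k1"]*(x*x+y*y)
    return np.array([d["cx"]+d["fx"]*x*s,d["cy"]+d["fy"]*y*s])
def crop(d,c0,c1,r0,r1,f,name):
    cv2.imwrite(name,cv2.resize(d["pixels"][r0:r1,c0:c1,::-1],None,fx=f,fy=f,interpolation=cv2.INTER_NEAREST))
def rect(P,m):
    r=cv2.minAreaRect(P[m][:,:2].astype(np.float32)*1000); return r
E
python3 - <<'E'
from h import *
t=load("top0.npz"); s=load("scene0.npz")
crop(t,150,370,120,250,3.5,"pics/crop_top.png")
crop(s,270,380,130,245,5,"pics/crop_scene.png")
P=world(t); z=P[...,2]; pix=t["pixels"].astype(int); v,u=np.mgrid[0:384,0:512]
reg=lambda a,b,c,e:(u>=a)&(u<b)&(v>=c)&(v<e)
dark=pix.max(-1)<60
# board
m=reg(155,210,125,190)&(pix.min(-1)>185)&(z<.03); print("board",m.sum(),rect(P,m),np.median(z[m]))
print("table z",np.median(z[reg(215,240,170,195)]))
for nm,r in (("small",reg(160,195,175,210)),("big",reg(190,225,200,245))):
    for zl,zh in ((.09,.13),(.13,.2),(.06,.09),(.04,.085)):
        m=r&(z>zl)&(z<zh)
        if m.sum()>5: print(nm,zl,m.sum(),rect(P,m),np.median(z[m]))
for nm,r in (("nestR",reg(285,365,125,200)),("nestL",reg(248,325,212,282))):
    m=r&(z>.035)&(z<.06); print(nm,m.sum(),rect(P,m),np.median(z[m]))
    m=r&(z>.012)&(z<.03); print(nm,"pockets",m.sum())
    k,lab,st,c=cv2.connectedComponentsWithStats(m.astype(np.uint8))
    for i in range(1,k):
        if st[i,4]>100: print(i,st[i],rect(P,lab==i),np.median(z[lab==i]))
E
```

```text
board 1730 ((632.2725830078125, 229.9306182861328), (125.01930236816406, 155.76171875), 89.69931030273438) 0.01176222273548888
table z -0.0002512264565939226
small 0.09 226 ((528.4268188476562, 226.0908660888672), (49.388057708740234, 40.00173568725586), 87.63259887695312) 0.10935568759927394
small 0.06 98 ((509.51580810546875, 216.60382080078125), (41.71782684326172, 68.468994140625), 39.12483596801758) 0.07888522082209304
small 0.04 114 ((509.51580810546875, 216.60382080078125), (41.71782684326172, 68.468994140625), 39.12483596801758) 0.07736289784045924
big 0.09 141 ((419.1479187011719, 124.28047180175781), (38.93437194824219, 100.76132202148438), 65.59125518798828) 0.10843582679151842
big 0.13 437 ((440.13763427734375, 139.10354614257812), (54.22480010986328, 67.96626281738281), 3.688754081726074) 0.14917200249971696
big 0.06 24 ((421.73291015625, 111.20565795898438), (16.052139282226562, 90.579345703125), 77.65157318115234) 0.07166769166503661
big 0.04 32 ((421.7484436035156, 111.6761245727539), (17.096153259277344, 90.3997573852539), 76.40556335449219) 0.06508199758916366
nestR
[... 186 characters left out ...]
0625, -286.547119140625), (113.08893585205078, 49.28893280029297), 23.36279296875) 0.019907415715055388
8 [297 154  30  32 546] ((585.3292846679688, -199.0570068359375), (86.96743774414062, 67.79149627685547), 23.534412384033203) 0.019927287027921792
nestL 1634 ((332.1382141113281, -114.08348846435547), (150.9357452392578, 189.87863159179688), 14.284955024719238) 0.04475041801916757
nestL pockets 1331
9 [289 225  24  38 544] ((342.6209716796875, -160.12689208984375), (112.22608184814453, 51.86840057373047), 14.376809120178223) 0.020189394333206656
15 [260 236  27  31 575] ((319.156494140625, -68.09553527832031), (85.39644622802734, 70.86546325683594), 14.537813186645508) 0.020194927740454727
```

View pics/crop_top.png

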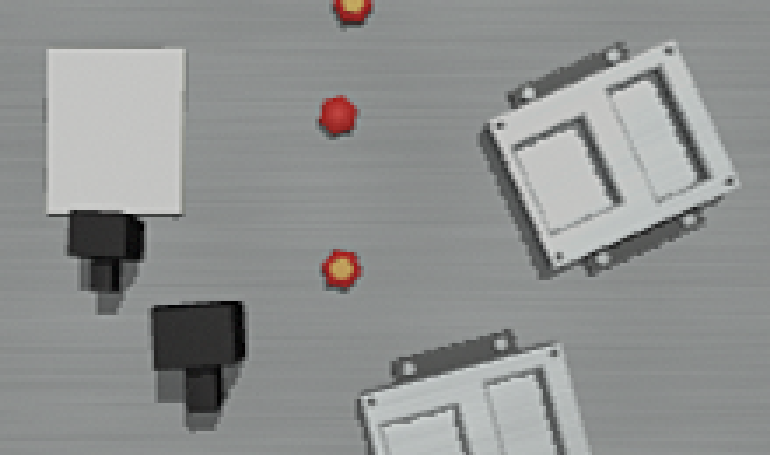

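View pics/crop_scene.png

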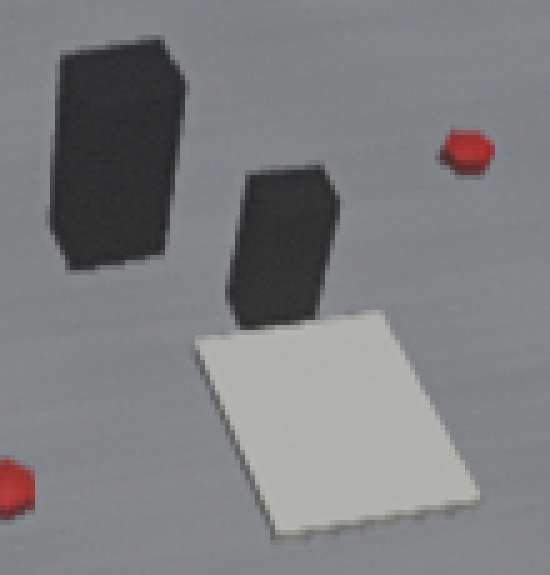

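The crops confirm the choice. The small die stands at the board's near edge, with its rib toward the robot: crop_top (100,235), rib (105,272). The larger decoy is at (195,340). The right-hand nest's long socket is at (660,135) in the same crop.

Next I'll get the tool frame and the die's yaw.

```bash
python3 - <<'E'
import rig
print([n for n in dir(rig) if not n.startswith('_')], getattr(rig,'nose_length',None))
from rig import *
from h import *
from scipy.spatial.transform import Rotation as Ro
s=read_state(); print(np.round(Ro.from_euler('xyz',s["ee_rot"]).as_matrix(),3), np.round(s['ee_pos'],4))
t=load("top0.npz"); sc=load("scene0.npz")
for d,nm in ((t,"top"),(sc,"scene")):
    P=world(d); x,y,z=P[...,0],P[...,1],P[...,2]
    m=(abs(z-.11)<.004)&(x>.49)&(x<.57)&(y>.17)&(y<.28)
    print(nm,"die top",m.sum(),rect(P,m))
    m=(z>.03)&(z<.084)&(x>.44)&(x<.51)&(y>.18)&(y<.27)&(d["pixels"].max(-1)<60)
    if m.sum()>4: print("rib", x[m].min(),x[m].max(),y[m].min(),y[m].max(),np.median(z[m]),m.sum())
    m=(abs(z-.012)<.004)&(x>.5)&(x<.75)&(y>.1)&(y<.33); print("board",rect(P,m))
    # fits
    m=(x>.3)&(x<.6)&(y>.05)&(y<.2)&(abs(z-.15)<.004); print("big top",rect(P,m))
    m=(abs(z-.02)<.004)&(x>.5)&(x<.72)&(y>-.36)&(y<-.22); print("socket",rect(P,m))
    m=(abs(z-.045)<.004)&(x>.45)&(x<.75)&(y>-.4)&(y<-.1); print("nest top",rect(P,m))
E
ls; python3 -m jog --help 2>&1 | head -5
```

```text
['PlanningError', 'nose_length', 'read_state', 'sign_off', 'snapshot'] 0.019
[[-0.001 -0.942  0.336]
 [-0.002  0.336  0.942]
 [-1.    -0.    -0.002]] [0.2184 0.6117 0.2493]
top die top 196 ((528.456787109375, 226.17218017578125), (49.28687286376953, 40.004364013671875), 87.44022369384766)
rib 0.48098385434433544 0.5096578258389218 0.2026787939258006 0.24678118612213648 0.07869965509991617 81
board ((608.8584594726562, 228.8209228515625), (129.73983764648438, 201.4736785888672), 89.60008239746094)
big top ((440.159912109375, 139.12850952148438), (54.20380401611328, 67.9649429321289), 3.6180319786071777)
socket ((603.6964721679688, -274.4350891113281), (107.78948211669922, 204.39712524414062), 89.8843765258789)
nest top ((603.9464111328125, -241.23773193359375), (150.2874755859375, 190.8226776123047), 23.61139488220215)
scene die top 150 ((529.6212768554688, 229.5044403076172), (43.112083435058594, 52.626651763916016), 0.17831392586231232)
board ((614.4432373046875, 231.59902954101562), (132.48060607910156, 203.51889038085938), 89.06363677978516)
big top ((442.31439208984375, 140.78411865234375), (57.063350677490234, 69.01915740966797), 1.3789448738098145)
socket ((637.5763549804688, -275.073974609375), (151.19918823242188, 135.17198181152344), 9.558772087097168)
nest top ((606.3576049804688, -238.18812561035156), (154.02899169921875, 191.72515869140625), 23.506465911865234)
h.py
pics
scene0.npz
top0.npz
invalid input at $: expected rows of numbers
```

```bash
python3 -m jog '0 -3 -2.3 -0.08 0 0 1; 0 -6.5 -5 -0.16 0 0 1; 0 -10 -7.6 -0.25 0 0 1; 0 -13 -10 -0.34 0 0 1; 0 -16.4 -12.5 -0.34 0 0 1; 0 -19.7 -15 -0.34 0 0 1; 0 -23 -17.5 -0.34 0 0 1; 0 -26.3 -20 -0.34 0 0 1; 0 -29.5 -22.5 -0.34 0 0 1; 0 -32.5 -24.7 -0.34 0 0 1; 0 -35 -26.6 -0.34 0 0 1; 0 -36.7 -27.9 -0.34 0 0 1; 0 -36.7 -27.9 -0.34 0 0 1; 0 -36.7 -27.9 -0.34 0 0 1; 0 -36.7 -27.9 -0.34 0 0 1'; python3 - <<'E'
from rig import *
from h import *
from scipy.spatial.transform import Rotation as Ro
s=read_state(); print(s['t'],np.round(Ro.from_euler('xyz',s["ee_rot"]).as_matrix(),3), np.round(s['ee_pos'],4))
d=snapshot("scene"); np.savez("s1.npz",**d); crop(d,240,420,60,245,3.2,"pics/s1.png")
P=world(d); x,y,z=[P[...,i] for i in range(3)]
m=(x>.4)&(x<.56)&(y>.15)&(y<.3)&(z>.17)&(z<.32)
print("gripper minz",np.percentile(z[m],[0,1,3,10]))
mm=m&(z<.25); print("x",np.percentile(x[mm],[2,98]),"y",np.percentile(y[mm],[2,98]))
E
```

```text
t: 1.35
ee_pos: [0.4696, 0.2265, 0.2495]
ee_rot: [2.315, 1.569, -2.399]
ft_force: [0.5, -0.0, -0.1]
finger_gap: -0.004
1.35 [[-0.001 -1.     0.002]
 [-0.001  0.002  1.   ]
 [-1.     0.001 -0.001]] [0.4696 0.2265 0.2495]
gripper minz [0.23077192 0.23489734 0.24063409 0.25321991]
x [0.46455058 0.48222662] y [0.21383081 0.23769393]
```

View pics/s1.png

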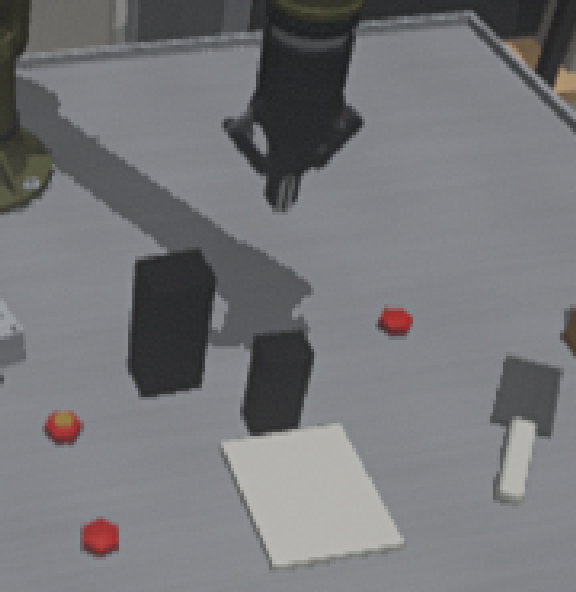

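The gripper is shut and stands clear behind the small die, with its tip at (280,208) and the die at (280,380). The tip height agrees with the 19 mm nose. Before lowering I'll check how low the gripper's side linkage sits relative to the big die.

```bash
python3 - <<'E'
from h import *
d=load("s1.npz"); P=world(d); x,y,z=[P[...,i] for i in range(3)]
for lo in np.arange(.14,.32,.01):
    m=(x>.38)&(x<.56)&(y>lo)&(y<lo+.01)&(z>.19)&(z<.42)
    if m.sum(): print(round(lo,2),m.sum(),"zmin rel tcp",round(z[m].min()-.2495,3),"x",np.round([x[m].min(),x[m].max()],3))
E
```

```text
0.16 20 zmin rel tcp 0.066 x [0.456 0.483]
0.17 40 zmin rel tcp 0.051 x [0.458 0.484]
0.18 119 zmin rel tcp 0.041 x [0.462 0.487]
0.19 207 zmin rel tcp 0.024 x [0.444 0.502]
0.2 177 zmin rel tcp 0.03 x [0.447 0.508]
0.21 230 zmin rel tcp -0.016 x [0.457 0.51 ]
0.22 162 zmin rel tcp -0.019 x [0.47  0.512]
0.23 191 zmin rel tcp -0.015 x [0.463 0.51 ]
0.24 89 zmin rel tcp -0.009 x [0.475 0.508]
0.25 85 zmin rel tcp 0.024 x [0.461 0.502]
0.26 70 zmin rel tcp 0.035 x [0.46  0.486]
0.27 39 zmin rel tcp 0.047 x [0.47  0.486]
0.28 16 zmin rel tcp 0.058 x [0.462 0.485]
```

```bash
python3 -m jog '3 -0.3 0 0 0 0 1; 6.5 -0.6 0 0 0 0 1; 10 -0.6 0 0 0 0 1; 12.5 -0.6 0 0 0 0 1; 13.2 -0.6 0 0 0 0 1; 13.2 -0.6 0 0 0 0 1; 13.2 -0.6 0 0 0 0 1' && python3 -m jog '0 -0.6 0 0 0 0 1; 0 -1.2 0 0 0 0 1; 0 -1.8 0 0 0 0 1; 0 -2.3 0 0 0 0 1; 0 -2.8 0 0 0 0 1; -0.1 -3.3 0 0 0 0 1; -0.2 -3.8 0 0 0 0 1; -0.3 -4.3 0 0 0 0 1; -0.5 -4.8 0 0 0 0 1; -0.6 -5.2 0 0 0 0 1; -0.6 -5.2 0 0 0 0 1'; python3 - <<'E'
from rig import *
from h import *
d=snapshot("scene"); np.savez("s2.npz",**d); crop(d,270,400,100,245,4,"pics/s2.png")
E
```

```text
t: 1.98
ee_pos: [0.4753, 0.2279, 0.1184]
ee_rot: [2.516, 1.57, -2.196]
ft_force: [0.6, 0.4, 0.3]
finger_gap: 0.002
t: 2.9
ee_pos: [0.5286, 0.2279, 0.1248]
ee_rot: [-2.3, 1.57, -0.729]
ft_force: [0.3, 0.9, 0.8]
finger_gap: 0.001
```

View pics/s2.png

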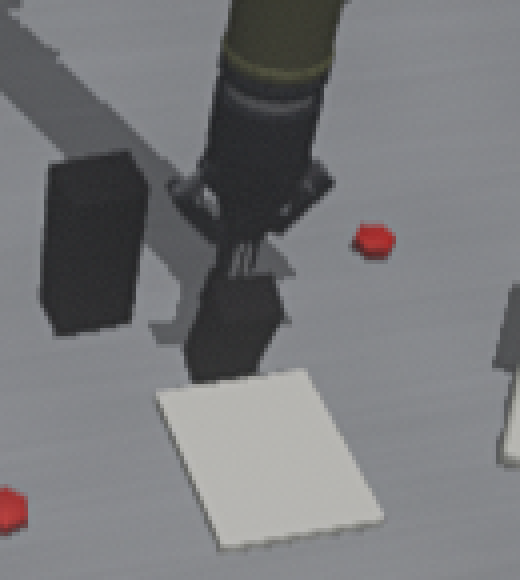

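The die leans toward the board, with its foot at (220,380) caught on the edge and the fingers at (240,265) behind its top. I'll finish the push and lift away at once.

```bash
python3 -m jog '-0.1 -0.6 0 0 0 0 1; -0.2 -1.2 0 0 0 0 1; -0.3 -1.8 0 0 0 0 1; -0.4 -2.4 0 0 0 0 1; -0.5 -3 0 0 0 0 1; -3 -3.2 0 0 0 0 1; -7 -3.2 0 0 0 0 1; -10 -3.2 0 0 0 0 1; -12 -3.2 0 0 0 0 1; -12 -3.2 0 0 0 0 1; -12 -3.2 0 0 0 0 -1; -12 -3.2 0 0 0 0 -1'; python3 - <<'E'
from rig import *
from h import *
d=snapshot("scene"); np.savez("s3.npz",**d); crop(d,270,400,60,245,3.2,"pics/s3.png")
d=snapshot("top"); np.savez("t3.npz",**d); crop(d,130,260,100,250,4,"pics/t3.png")
E
```

```text
t: 3.95
ee_pos: [0.5597, 0.2279, 0.2436]
ee_rot: [2.327, 1.569, -2.385]
ft_force: [-0.5, -0.3, 0.2]
finger_gap: 0.269
```

View pics/s3.png

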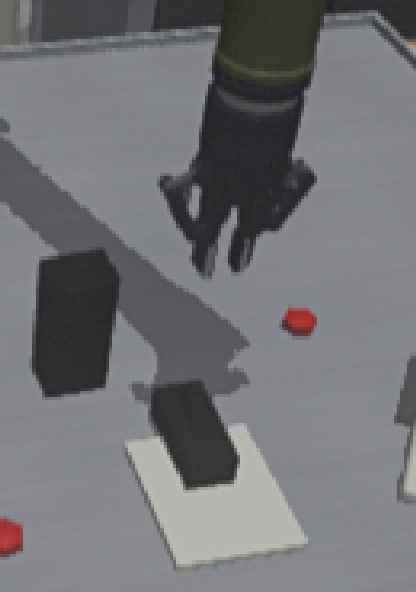

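View pics/t3.png

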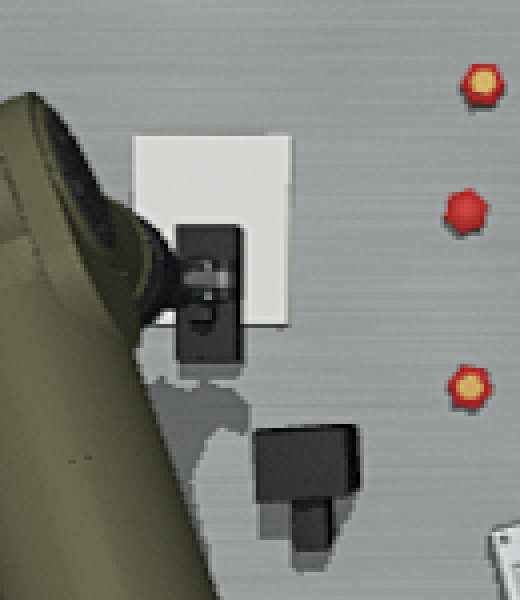

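The die lies on the board, at (210,295) in the top crop, with its foot overhanging at (210,360), and it appears to have the rib up. The gripper hides part of it, so I'll shift aside, open, and measure.

```bash
python3 -m jog '0 0 4 0 0 0 -1; 0 0 8 0 0 0 -1; 0 0 9 0 0 0 -1; 0 0 9 0 0 0 -1; 0 0 9 0 0 0 -1'; python3 - <<'E'
from rig import *
from h import *
d=snapshot("top"); np.savez("t4.npz",**d); crop(d,130,260,100,250,4,"pics/t4.png")
e=snapshot("scene"); np.savez("s4.npz",**e)
for d,n in ((d,"top"),(e,"scene")):
    P=world(d); x,y,z=[P[...,i] for i in range(3)]
    r=(x>.5)&(x<.72)&(y>.15)&(y<.29)
    for a,b in ((.075,.095),(.048,.056)):
        m=r&(z>a)&(z<b)&(d["pixels"].max(-1)<75); print(n,m.sum(),rect(P,m),np.median(z[m]))
E
```

```text
t: 4.47
ee_pos: [0.5583, 0.3184, 0.2407]
ee_rot: [2.247, 1.564, -2.463]
ft_force: [-0.2, -1.4, -0.4]
finger_gap: 1.0
top 109 ((575.2216186523438, 224.95526123046875), (19.24037742614746, 50.16633987426758), 88.94769287109375) 0.08076070753574327
top 383 ((576.294189453125, 225.18223571777344), (107.19770812988281, 49.032989501953125), 0.19137753546237946) 0.05158651667323011
scene 80 ((579.2263793945312, 226.74356079101562), (19.779211044311523, 47.5870246887207), 88.24755096435547) 0.08111399612386228
scene 244 ((580.0499877929688, 226.59896850585938), (49.766578674316406, 106.86295318603516), 88.85698699951172) 0.05162257352142119
```

View pics/t4.png

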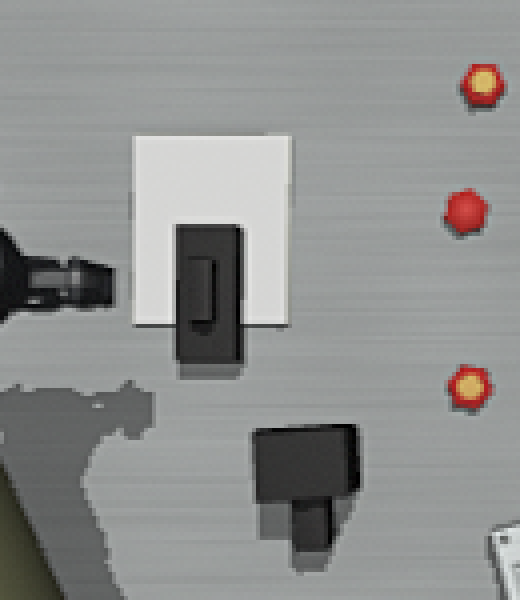

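The die lies flat on the board with the rib up. In the crop the block is at (210,293) and the rib at (202,290), and the face height of 51.6 mm matches 12+40. Next I'll compute the approach for the grasp.

```bash
cat >> h.py <<'E'
from scipy.spatial.transform import Rotation as Ro
def to(pos,jawdeg):
    from rig import read_state
    s=read_state(); R=Ro.from_euler('xyz',s["ee_rot"])
    a=np.radians(jawdeg); zt=np.array([np.cos(a),np.sin(a),0]); xt=np.array([0,0,-1.]); yt=np.cross(zt,xt)
    T=Ro.from_matrix(np.stack([xt,yt,zt],1))
    print("t",s["t"],"pos",np.round(s["ee_pos"],4),"F",np.round(s["ft_force"],1))
    print("shift cm",np.round(R.inv().apply(np.array(pos)-s["ee_pos"])*100,2),"rotvec",np.round((R.inv()*T).as_rotvec(),3))
E
python3 -c "
from h import *
to([.577,.226,.15],90)"
```

```text
t 4.5667 pos [0.5594 0.3161 0.2416] F [-0.4 -0.8 -0.3]
shift cm [ 9.19 -1.81 -8.97] rotvec [-0.001 -0.004 -0.004]
```

```bash
python3 -m jog '2.5 -0.6 -2.5 0 0 0 -1; 5 -1.2 -5 0 0 0 -1; 7.5 -1.8 -7.5 0 0 0 -1; 9.2 -1.8 -9 0 0 0 -1; 9.2 -1.8 -9 0 0 0 -1; 9.2 -1.8 -9 0 0 0 -1'; python3 -c "
from h import *
to([.577,.226,.074],90)"
```

```text
t: 5.07
ee_pos: [0.5768, 0.2229, 0.1492]
ee_rot: [2.325, 1.563, -2.393]
ft_force: [0.0, 1.4, 0.8]
finger_gap: 1.001
t 5.0667 pos [0.5768 0.2229 0.1492] F [0.  1.4 0.8]
shift cm [ 7.52 -0.06  0.35] rotvec [-0.006 -0.005 -0.006]
```

```bash
python3 -m jog '2 0 0.3 0 0 0 -1; 4 0 0.3 0 0 0 -1; 6 0 0.3 0 0 0 -1; 7 0 0.3 0 0 0 -1; 7.5 0 0.3 0 0 0 -1; 7.5 0 0.3 0 0 0 -1; 7.5 0 0.3 0 0 0 -1; 7.5 0 0.3 0 0 0 -1' && python3 -c "
from h import *
to([.577,.226,.074],90)"; python3 - <<'E'
from rig import *
from h import *
d=snapshot("scene"); crop(d,270,400,100,245,4,"pics/s5.png")
E
```

```text
t: 5.73
ee_pos: [0.5774, 0.2262, 0.0758]
ee_rot: [2.464, 1.566, -2.254]
ft_force: [-0.4, 0.5, -0.1]
finger_gap: 0.996
t 5.7333 pos [0.5774 0.2262 0.0758] F [-0.4  0.5 -0.1]
shift cm [ 0.18  0.04 -0.02] rotvec [-0.005 -0.004 -0.003]
```

View pics/s5.png

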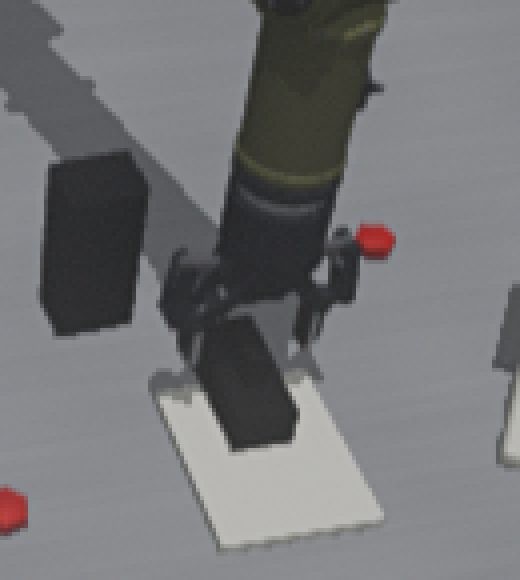

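The jaws straddle the rib, with fingers at (190,345) and (308,335) and the die between them. I'll close gently, then firmly.

```bash
python3 -m jog '0.1 0 0 0 0 0 0; 0.1 0 0 0 0 0 0.3; 0.1 0 0 0 0 0 0.6; 0.1 0 0 0 0 0 1; 0.1 0 0 0 0 0 1; 0.1 0 0 0 0 0 1; 0.1 0 0 0 0 0 1; 0.1 0 0 0 0 0 1' 40 && python3 -m jog '0 0 0 0 0 0 1; 0 0 0 0 0 0 1; -0.5 0 0 0 0 0 1; -1.5 0 0 0 0 0 1; -3 0 0 0 0 0 1; -5 0 0 0 0 0 1; -7 0 0 0 0 0 1; -9 0 0 0 0 0 1; -10 0 0 0 0 0 1; -10 0 0 0 0 0 1; -10 0 0 0 0 0 1' 70;  python3 - <<'E'
from rig import *
from h import *
d=snapshot("scene"); crop(d,270,400,60,245,3.2,"pics/s6.png")
# socket centre by mouth: hole pixels inside nest top in top view
t=load("t4.npz"); P=world(t); x,y,z=[P[...,i] for i in range(3)]
m=(abs(z-.0447)<.003)&(x>.45)&(x<.75)&(y>-.4)&(y<-.1); r=rect(P,m); print(r)
a=np.radians(r[2]); c=np.array(r[0])/1000; print("socket",c+.046*np.array([np.sin(a),-np.cos(a)]))
to([.6223,-.2834,.19],113.6)
E
```

```text
t: 6.45
ee_pos: [0.5773, 0.2264, 0.0747]
ee_rot: [2.398, 1.566, -2.32]
ft_force: [-0.3, 2.1, -0.1]
finger_gap: 0.226
t: 7.37
ee_pos: [0.5776, 0.2266, 0.1748]
ee_rot: [2.432, 1.566, -2.286]
ft_force: [-0.4, 0.5, -4.9]
finger_gap: 0.217
((603.5341796875, -240.88478088378906), (150.027099609375, 191.5947265625), 23.496662139892578)
socket [ 0.62187418 -0.28307061]
t 7.4167 pos [0.577  0.2264 0.1736] F [ 0.1 -0.9 -4.6]
shift cm [ -1.44  -4.8  -50.96] rotvec [-0.417 -0.003 -0.006]
```

View pics/s6.png

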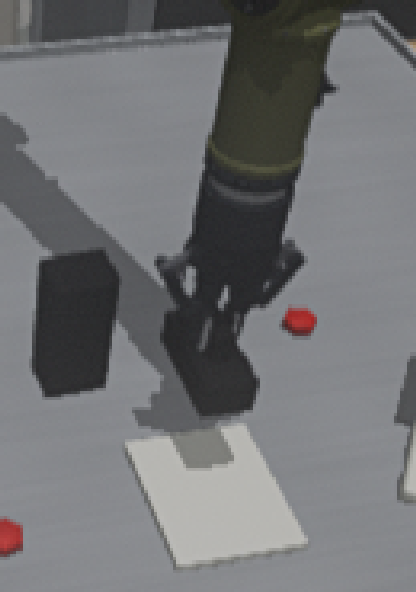

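The die is held by its rib and lifted off the board; in the crop it is at (210,370), with its shadow at (205,450). Now I'll carry it over the socket.

```bash
python3 -m jog '-0.3 -0.1 -1.5 0 0 0 1; -0.8 -0.4 -4 -0.03 0 0 1; -1.4 -0.7 -7 -0.06 0 0 1; -1.4 -1 -10.3 -0.09 0 0 1; -1.4 -1.3 -13.6 -0.12 0 0 1; -1.4 -1.6 -17 -0.15 0 0 1; -1.4 -1.9 -20.5 -0.18 0 0 1; -1.4 -2.2 -24 -0.21 0 0 1; -1.4 -2.6 -27.5 -0.24 0 0 1; -1.4 -2.9 -31 -0.27 0 0 1; -1.4 -3.3 -34.5 -0.3 0 0 1; -1.4 -3.6 -38 -0.33 0 0 1; -1.4 -3.9 -41.5 -0.36 0 0 1; -1.4 -4.2 -45 -0.39 0 0 1; -1.4 -4.5 -48 -0.41 0 0 1; -1.4 -4.7 -50 -0.417 -0.003 -0.006 1; -1.4 -4.8 -51 -0.417 -0.003 -0.006 1; -1.4 -4.8 -51 -0.417 -0.003 -0.006 1; -1.4 -4.8 -51 -0.417 -0.003 -0.006 1; -1.4 -4.8 -51 -0.417 -0.003 -0.006 1';  cat > meas.py <<'E'
from rig import *
from h import *
import sys
k=sys.argv[1]
p=read_state()["ee_pos"]
for n in ("top","scene"):
    d=snapshot(n); np.savez(f"{n}{k}.npz",**d)
    if n=="top": crop(d,270,380,115,215,5,f"pics/{n}{k}.png")
    else: crop(d,120,260,110,280,3.5,f"pics/{n}{k}.png")
    P=world(d); x,y,z=[P[...,i] for i in range(3)]
    zt=p[2]-.0627+.04   # die upper face
    m=(abs(z-zt)<.004)&(np.hypot(x-p[0],y-p[1])<.075)&(d["pixels"].max(-1)<80)
    r=rect(P,m); print(n,"die face",m.sum(),np.round(r[0],1),np.round(r[1],1),round(r[2],2),"zmed",np.median(z[m]),"expected",zt)
to([.6223,-.2834,.19],113.6)
E
python3 meas.py 7
```

```text
t: 9.08
ee_pos: [0.6227, -0.2809, 0.1889]
ee_rot: [-0.173, 1.568, 1.812]
ft_force: [-0.2, 0.5, -3.9]
finger_gap: 0.221
top die face 306 [ 619.8 -281.7] [107.   49.1] 23.48 zmed 0.1657407228421255 expected 0.16617555150521973
scene die face 307 [ 626.9 -279.6] [105.5  49.2] 23.71 zmed 0.16607063942805056 expected 0.16617555150521973
t 9.1833 pos [ 0.623  -0.2808  0.1893] F [-0.6  0.6 -4.1]
shift cm [-0.07  0.17 -0.21] rotvec [0.003 0.001 0.001]
```

View pics/top7.png

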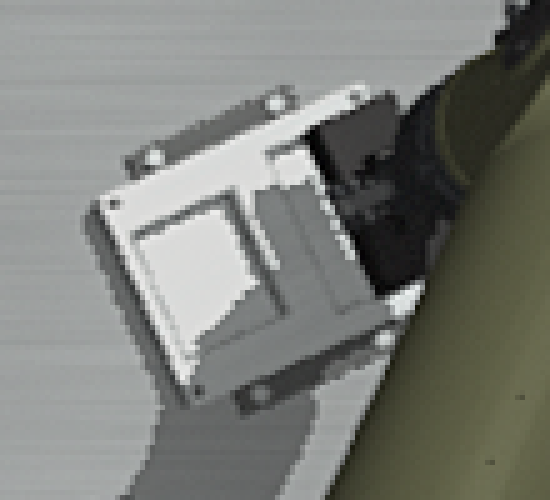

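View pics/scene7.png

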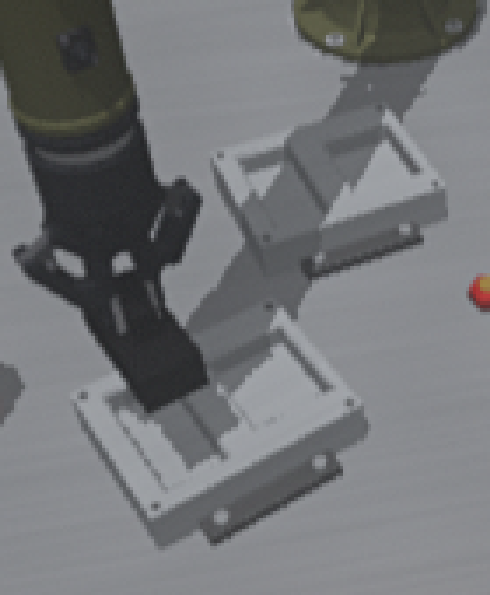

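The die hangs level over the long socket: in the top crop it is at (365,195), with the socket at (320,235) below it through parallax. It is aligned to within about 0.2°. The two cameras' lateral offsets average to about (0, -1.2) mm. I'll descend to just above the mouth and measure again.

```bash
python3 -m jog '1 0.03 -0.05 0 0 0 1; 2.5 0.05 -0.1 0 0 0 1; 4 0.05 -0.1 0 0 0 1; 5.5 0.05 -0.1 0 0 0 1; 6.6 0.05 -0.1 0 0 0 1; 7.1 0.05 -0.1 0 0 0 1; 7.1 0.05 -0.1 0 0 0 1; 7.1 0.05 -0.1 0 0 0 1; 7.1 0.05 -0.1 0 0 0 1';python3 meas.py 8; python3 - <<'E'
from h import *
for n in ("top","scene"):
    d=load(n+"8.npz"); P=world(d); x,y,z=[P[...,i] for i in range(3)]
    m=(abs(z-.045)<.004)&(x>.45)&(x<.75)&(y>-.4)&(y<-.1)&(d["pixels"].max(-1)>80)
    r=rect(P,m); a=np.radians(r[2]);c=np.array(r[0])/1000; print(n,r,"socket",c+.046*np.array([np.sin(a),-np.cos(a)]))
E
```

```text
t: 9.93
ee_pos: [0.6237, -0.2821, 0.1195]
ee_rot: [-1.592, 1.569, 0.394]
ft_force: [0.7, -0.2, -3.4]
finger_gap: 0.221
top die face 246 [ 620.8 -283.4] [109.1  49.1] 23.75 zmed 0.09644683289466893 expected 0.09677678737886536
scene die face 277 [ 626.9 -281.6] [106.7  49.1] 23.99 zmed 0.09683664658899716 expected 0.09677678737886536
t 10.0333 pos [ 0.6236 -0.2822  0.1196] F [-0.8 -0.  -2.9]
shift cm [-7.04  0.15 -0.06] rotvec [ 0.003 -0.     0.002]
top ((603.5423583984375, -240.68203735351562), (150.069091796875, 190.6240692138672), 23.46664047241211) socket [ 0.62186025 -0.28287747]
scene ((606.6975708007812, -238.19271850585938), (154.1021728515625, 191.3096923828125), 23.766984939575195) socket [ 0.6252364  -0.28029155]
```

View pics/top8.png

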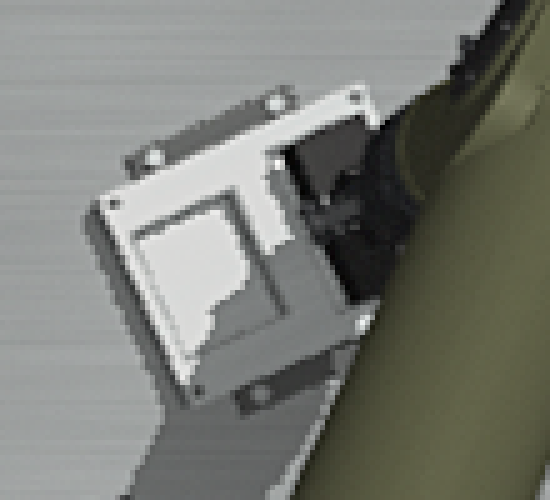

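View pics/scene8.png

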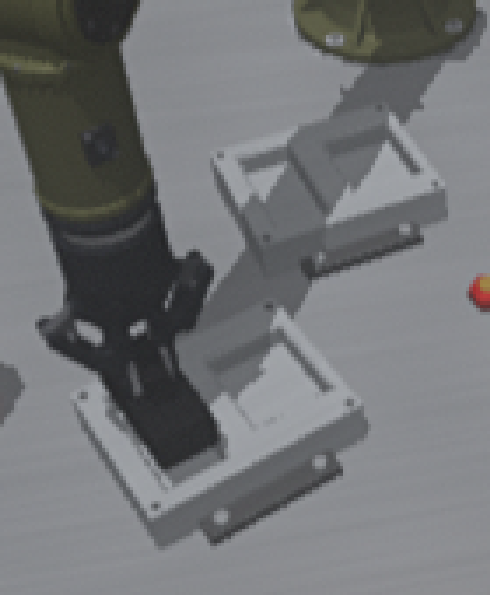

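The die is just above the mouth, with the top crop showing its end at (330,165) over the socket's end. Both cameras agree it needs about +1 mm in y and a yaw correction of about 0.2°. I'll correct that, enter slowly, and watch the force.

```bash
python3 -m jog '0.2 0 0.1 0.004 0 0 1; 0.5 0 0.1 0.004 0 0 1; 0.8 0 0.1 0.004 0 0 1; 1.1 0 0.1 0.004 0 0 1; 1.3 0 0.1 0.004 0 0 1; 1.5 0 0.1 0.004 0 0 1; 1.7 0 0.1 0.004 0 0 1; 1.9 0 0.1 0.004 0 0 1; 2 0 0.1 0.004 0 0 1; 2 0 0.1 0.004 0 0 1'; python3 meas.py 9
```

```text
t: 10.87
ee_pos: [0.6233, -0.2811, 0.0993]
ee_rot: [-1.54, 1.568, 0.442]
ft_force: [0.1, -0.4, -4.9]
finger_gap: 0.218
top die face 234 [ 620.2 -282.1] [108.6  49.4] 23.12 zmed 0.07627169860261152 expected 0.07657550090870657
scene die face 278 [ 626.2 -280.3] [108.6  49.8] 23.99 zmed 0.07642191696112188 expected 0.07657550090870657
t 10.9667 pos [ 0.6233 -0.2811  0.0995] F [-0.1  0.3 -4.1]
shift cm [-9.05  0.16 -0.17] rotvec [-0.001  0.     0.002]
```

The die is 8 mm into the mouth and the wrist carries only its weight. I'll continue to the floor.

```bash
python3 -m jog '0.2 0 0 0 0 0 1; 0.4 0 0 0 0 0 1; 0.6 0 0 0 0 0 1; 0.8 0 0 0 0 0 1; 1 0 0 0 0 0 1; 1.2 0 0 0 0 0 1; 1.4 0 0 0 0 0 1; 1.5 0 0 0 0 0 1; 1.5 0 0 0 0 0 1' && python3 -m jog '0.05 0 0 0 0 0 1; 0.1 0 0 0 0 0 1; 0.15 0 0 0 0 0 1; 0.2 0 0 0 0 0 1; 0.2 0 0 0 0 0 1'; python3 meas.py 10
```

```text
t: 11.72
ee_pos: [0.6234, -0.281, 0.0841]
ee_rot: [-1.459, 1.569, 0.523]
ft_force: [0.2, 0.5, -3.9]
finger_gap: 0.221
t: 12.13
ee_pos: [0.6236, -0.2809, 0.083]
ee_rot: [-1.508, 1.568, 0.474]
ft_force: [-1.1, 1.4, 1.8]
finger_gap: 0.219
top die face 220 [ 621.2 -282.3] [108.   50.2] 23.71 zmed 0.06036591233722899 expected 0.0603015011436717
scene die face 270 [ 624.9 -280.7] [109.4  49.5] 23.27 zmed 0.0600626098108244 expected 0.0603015011436717
t 12.2333 pos [ 0.6237 -0.2809  0.083 ] F [-1.   2.6  3.6]
shift cm [-10.7    0.2   -0.18] rotvec [-0.     0.     0.003]
```

View pics/scene10.png

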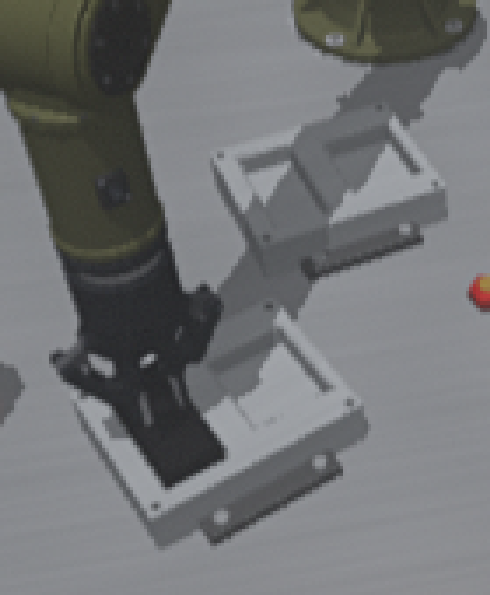

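The die sits in the socket with its upper face at 60 mm, as expected for seated. The floor reaction also shows: the wrist force went from -4 to +3 N. I'll release and lift away.

```bash
python3 -m jog '0 0 0 0 0 0 0.5; 0 0 0 0 0 0 0.2; 0 0 0 0 0 0 -0.2; 0 0 0 0 0 0 -0.6; 0 0 0 0 0 0 -1; 0 0 0 0 0 0 -1; 0 0 0 0 0 0 -1; 0 0 0 0 0 0 -1' && python3 -m jog '-1 0 0 0 0 0 -1; -3 0 0 0 0 0 -1; -5 0 0 0 0 0 -1; -8 0 0 0 0 0 -1; -11 0 0 0 0 0 -1; -14 0 1 0 0 0 -1; -16 0 4 0 0 0 -1; -16 0 8 0 0 0 -1; -16 0 12 0 0 0 -1; -16 0 16 0 0 0 -1; -16 0 19 0 0 0 -1; -16 0 20 0 0 0 -1; -16 0 20 0 0 0 -1; -16 0 20 0 0 0 -1; -16 0 20 0 0 0 -1'; python3 - <<'E'
from rig import *
from h import *
for n in ("top","scene"):
    d=snapshot(n); np.savez(n+"11.npz",**d)
    cv2.imwrite(f"pics/{n}11.png",cv2.resize(d["pixels"][:,:,::-1],(800,600),interpolation=cv2.INTER_CUBIC))
    P=world(d); x,y,z=[P[...,i] for i in range(3)]
    near=(np.hypot(x-.6235,y+.281)<.08)&(d["pixels"].max(-1)<80)
    for a,b in ((.055,.065),(.085,.095)):
        m=near&(z>a)&(z<b); print(n,m.sum(),rect(P,m),np.median(z[m]), "plane",np.round(np.linalg.lstsq(np.c_[x[m]-.62,y[m]+.28,np.ones(m.sum())],z[m],rcond=None)[0],4))
E
```

```text
t: 12.9
ee_pos: [0.6236, -0.2809, 0.0829]
ee_rot: [-1.535, 1.568, 0.447]
ft_force: [0.4, 0.4, -0.4]
finger_gap: 1.003
t: 14.15
ee_pos: [0.5436, -0.0999, 0.2435]
ee_rot: [-1.979, 1.567, 0.001]
ft_force: [-0.2, 0.1, -0.3]
finger_gap: 1.003
top 115 ((623.1602172851562, -296.8355407714844), (113.00347137451172, 38.20366287231445), 9.392358779907227) 0.05943833947472332 plane [-0.0043  0.0058  0.0596]
top 27 ((611.5693359375, -294.51495361328125), (11.82540512084961, 32.433021545410156), 81.31966400146484) 0.08911469965377239 plane [-0.0478  0.0581  0.0893]
scene 377 ((626.5990600585938, -280.64947509765625), (107.88200378417969, 48.5075569152832), 23.121337890625) 0.05965210536180798 plane [-0.0067 -0.0029  0.0598]
scene 112 ((624.1932983398438, -280.9964599609375), (50.04684829711914, 20.31728172302246), 22.35909652709961) 0.08932909782390869 plane [ 0.0027 -0.0232  0.0894]
```

View pics/top11.png

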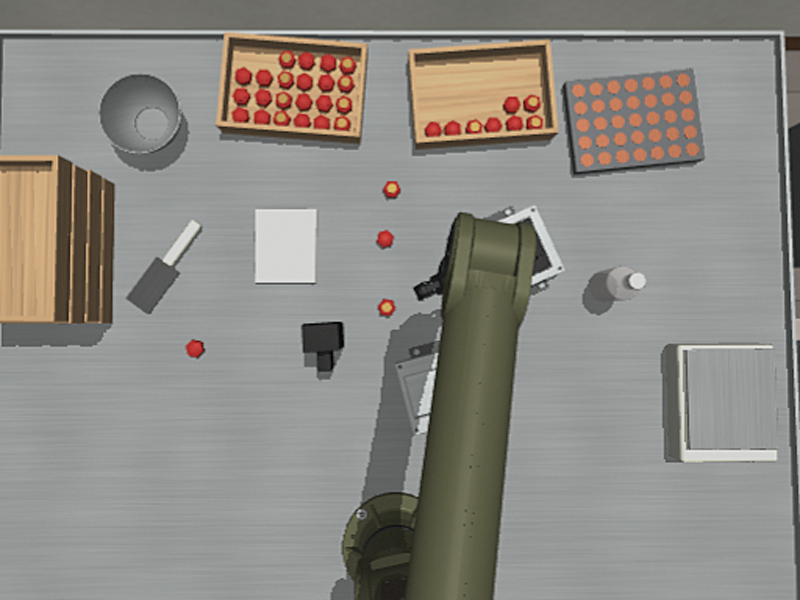

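View pics/scene11.png

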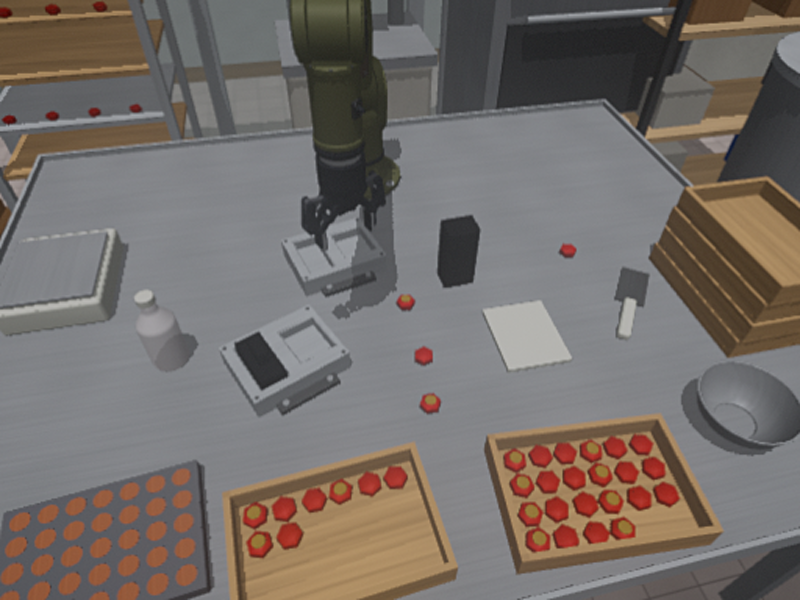

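The scene picture shows the die seated in the right nest's long socket at (260,358), level, with the rib up. The sweets, bottle, scraper and large die are where they were, and the robot touches nothing.

```bash
python3 -c "
from rig import *
print(read_state()['dq'].round(3)); print(sign_off())"
```

```text
[-0.001  0.005 -0.006  0.003 -0.003  0.002 -0.002]
the job is handed in; nothing more can be done
None
```

The small die is seated, rib up, in the long socket of the right-hand nest. I handed the job in at about 14 s; no verdict is reported.

- **Tipping:** I pushed its top with the shut fingers until its foot caught on the board's edge and it fell flat, rib up. Its foot overhung the board by about 30 mm, not the 10 mm expected, which did no harm.
- **Seating:** I took it by the rib and lowered it into the socket until the floor took the load: wrist force went from about -4 to +3 N. I then let go and withdrew.
- **Last checks:** The block's top is at 59.7 mm and the rib's top at 89.4 mm, against 60 and 90 mm expected. It is level to within 0.7%. By eye, the sweets, spray bottle and scraper had not moved in the last pictures, and the robot touched nothing.
- **What disagreed:** The two cameras differed by 3–7 mm sideways, so I used their average to align the die. In the last top picture the arm hid most of the die, so the final level and yaw come from the scene camera.

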